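# Tighten the sight-glass retaining ring with a pin spanner

## Task

Take the two-pin spanner from its stand, engage both its pins fully in the two holes of the brass retaining ring sunk in the test cell, and turn it clockwise (seen from above) until the ring is home against its stop: gently, without forcing the pins against the ring, touching the glass or laying the spanner down anywhere else. Then put the spanner back upright in its stand, and leave the loose violet housing and the blue-handled plug gauge where they are.

Things in the scene. Friction and masses are not known exactly. Their poses are not given: they have to be found in the camera images.
- cell: round aluminium test cell, fixed; foot 92 mm across, body 72 mm across with a 56 mm bore, its rim 50 mm above the bench; origin on the bore's axis at bench level, z up, x towards the brass side nozzle (reaches 60 mm from the axis, 22 mm up). The flat brass retaining ring lies in the bore on the same axis, 6 mm below the rim, 54 mm across with a 24 mm opening over the glass
- ring_face (a point): bore's axis at the level of the ring's face, 44 mm above the bench; axes as the cell's. The ring has two round holes, 7.5 mm wide, 8 mm deep, opposite each other 18 mm from the axis; at the start the line through them lies anywhere from 0.1 to 1.5 rad anticlockwise (from above) of the cell's x axis: to be seen, or found by feel (pins pressed with under 8 N slide over the ring)
- ring (a joint): how far the ring is screwed in, rad; grows as it turns clockwise seen from above; 0.90 is home against a hard stop, where the twist rises at once; 0.20 to 0.45 at the start. It tells how far is left to turn, not where the holes are (the thread's start is arbitrary). The ring only turns, it does not sink; friction: about 0.12 N m
- glass: fragile round glass window, 24 mm across, in the ring's opening, its face 6 mm below the ring's face; origin on the bore's axis at bench level
- spanner: two-pin spanner, 70 mm tall, 0.22 kg, upright: dark steel pins (6 mm thick, 6.5 mm long, tapered tips) 18 mm either side of its axis along x; round steel head 48 mm across, 6.5 to 15 mm above the pin tips; neck; blue bar handle 64 mm long in x, 16 mm thick in y, 40 to 70 mm above the tips. Origin on its axis at the pin tips, z up the handle
- stand: grey round cup, fixed; foot 84 mm across, 22 mm high, mouth 56 mm wide; a boss in its middle, 22 mm across and 14 mm high, carries the spanner's head while the pins hang in the groove round it, at any yaw; origin on its axis at bench level. Put away, the spanner's origin is on the stand's axis, 7.5 mm above the bench
- housing_1: loose violet clear plastic port housing, 40x51x22 mm, a bystander beyond the work; origin at the centre of its underside
- plug_gauge_2: loose plug gauge with blue handle, 12x88x12 mm, a bystander on the robot's side; origin at the centre of its underside
- spanner_head (a point): underside of the spanner's head on its axis, 6.5 mm above the pin tips; it rests on the ring's face when the pins are fully in (pin tips then 37.5 mm above the bench). The pins have 0.75 mm of play all round in the holes, so the ring lags the spanner by up to 0.05 rad
There are look-alikes about, which are no part of the job. Of the things shaped like the stand, the grey one is meant. Of the things that look like the spanner, the middle-sized one is meant.

How it is judged (in metres and radians):
On the way, in this order (a step that is already met when the one before it is completed fails the run):
1. both pins of the spanner are in the ring's holes (at least 4 mm deep) (horizontal distance between spanner and ring_face below 0.004 m and z of spanner in the frame of ring_face below -0.004 m and angle between spanner's own z axis and vertical below 0.1 rad), for 0.2 s.
2. the ring is turned home with the spanner in its holes (value of joint ring above 0.85 rad and horizontal distance between spanner and ring_face below 0.005 m and z of spanner in the frame of ring_face below -0.003 m), for 0.2 s.
At the end, for the whole second after the job is handed in: The ring is within 0.05 rad of its stop (joint above 0.85), and the spanner stands released and at rest in its stand: axis within 7 mm of the stand's, head down on the boss within 2 mm, tilted less than 0.08 rad (value of joint ring above 0.85 rad and horizontal distance between spanner and stand below 0.007 m and z of spanner in the frame of stand below 0.0095 m and angle between spanner's own z axis and vertical below 0.08 rad and linear speed of spanner below 0.02 m/s); the robot touches nothing.
It fails at once if the spanner is forced against the ring (more than 50 N) (contact force between spanner and cell above 50 N).
It fails at once if the spanner touches the glass (more than 2 N) (contact force between spanner and glass above 2 N).
It fails at once if the spanner is laid down or dropped (tilted more than 0.7 rad) (angle between spanner's own z axis and vertical above 0.7 rad).
It fails at once if the violet housing or the plug gauge is moved more than 30 mm (distance of any of housing_1, plug_gauge_2 from where it was at the start of the episode above 0.03 m).
It also fails if it takes over 64 s, if anything falls off the work surface, if the arm or the gripper's body presses on something with over 40 N, if the wrist force passes 120 N, or if a joint passes its speed limit or range.

## Robot

A 6-joint arm with a two-finger parallel gripper is mounted at the origin on a cart in front of the work surface, level with it; the furniture and walls round the work are solid. World frame = base frame: x ahead of the robot, y to its left, z up, the work surface at z = 0. Lengths are in m, angles in degrees, forces in N, time in s.
With the tool pointing down it reaches from about 0.35 to 0.725 m from the base axis. Payload 6 kg.
Tool frame: the origin (TCP) lies midway between the tips of the shut fingers; the grasp point (between the pads) lies manip.grasp_offset behind it (manip.grasp_offset is the distance from the TCP to the grasp point, in m); z points along the fingers, y is the direction in which the jaws open and shut (so a half turn about z gives the same grasp; the last joint's range is limited). The gripper opens to 85 mm and grips with 20 to 120 N. Pads are 22 mm wide; open, the fingers measure 114 mm over their backs; the gripper's body (76 mm by 85 mm) begins 54 mm behind the grasp point. The pads swing forward as they close: fully open they stand 13 mm farther back than shut.
Start: joints at [88.161, 2.303, 4.859, 0, -92.561, -19.12], TCP at [0.215, 0.56, 0.204] pointing down, gripper open.
Joint ranges: [-146.85, 146.85], [-73.84, 115.35], [-62.03, 85.46], [-188.31, 113.3], [-161.28, -10.13], [-171.36, 171.36]. Speed limits (degrees/s): [147.25, 147.25, 172.46, 180, 180, 180].

## Interface

Orientations are given as [roll, pitch, yaw] about the fixed x, y, z axes, in that order (R = Rz(yaw) Ry(pitch) Rx(roll)).
In Python, from workcell import manip gives the robot as it stands. The module is installed in compiled form; this text tells all that it offers.
- The arm moves only by the shell command python3 -m creep 'ROWS' [OPENING] [FORCE]. ROWS is JSON, a list of rows, each a list of 4 numbers: the shift along the tool's x, y, z in cm, then the turn about the tool's z in rad. A call has 1 to 8 rows; each row is the pose to reach, as a shift and turn from the pose commanded when the call began, along the tool's axes at that moment; what a row does not reach only later rows make up. A row lasts 1/8 s, in which the tool goes at most 62.5 mm and 10.7 degrees, less where a joint would pass 70% of its speed; a pose out of reach is approached as far as the arm can. A call with a gripper value outside its range is refused whole. OPENING is the opening, from 0 (shut) to 1 (fully open), set as the call begins (- or left out, the last holds). The fingers move at their own pace and stop on an object; FORCE is the grip in N (left out, the last holds). Time passes only in rows, so rows that repeat a pose let the fingers close. It gives the time, the measured TCP pose, the force and the opening at its end, in the units of the state.
- manip.state(): the state, without advancing time (a new reading comes with each control period).
- manip.grab_frame(name): name is "scene" or "top"; returns the picture (480x640x3 uint8, red, green, blue); there is no depth.
- manip.get_calibration(name): a dict with "vertical_fov" (degrees; the focal length in pixels is half the picture's height over the tangent of half this angle, whatever the lens; pixels are square), "cx", "cy" (the principal point, pixels), "k1" (the pictures are not rectified: a ray, as slopes to the right and down, at radius r is drawn at 1 + k1 r^2 times it, then the intrinsics apply), "T" (4x4, takes a point from camera to world coordinates). Camera axes: x right, y down, z forward; pixel columns grow to the right and rows downward; lengths in m; the calibration is good to about 2 mm. A picture is of the moment at which its call begins. get_calibration takes no time and is no camera call.
- manip.finish_job(): hands the job in, once; it reports no verdict.
Trained networks look in the newest picture that a camera, given by its name, has taken for a name from the list of things; names that differ only in an ending like _2 or _b are one class to them, and where a whole thing is asked for, a point or a joint stands for the part that bears it (a point fixed in the world has none). Each returns a list of dicts, best first, with "p" (0 to 1); they miss things now and then, are a little off and sometimes report something else, mostly with a low value. They report only what shows in the picture. A call takes as long as a camera call. They do not tell look-alikes from the thing itself.
- manip.boxes_of(camera, target): "bbox" ([centre column, centre row, width, height] in pixels, round what is visible of it).
- manip.silhouettes(camera, target): "pixels" (480x640 bool, what is visible of it) and "bbox" ([centre column, centre row, width, height] in pixels, round what is visible of it).
The state is a dict: "time": time; "joint_pos": joint angles; "joint_velocities": joint speeds; "tau": joint torques, N m; "ee_pos": TCP position; "eef_rot": TCP orientation; "wrist_force": force on the tool from outside, world axes, zero at the start; "wrist_torque": the same for the moment, N m; "opening": finger opening in m.
Only numpy, scipy, OpenCV 4.12 (cv2) and the standard library are available. Lean on these libraries where they do the work, as an engineer would, in place of code of your own. Each camera call takes 0.05 s, during which the arm holds its last target.

## Working session

There is one attempt and no reset: what is moved stays moved. The work goes in short steps, Python scripts to look and compute and a shell command to move; the robot and the scene stay as the last step left them, time stands still between calls to the robot, and variables do not carry over. Pictures are saved under pics/ and viewed, and the job is handed in when it is done.

```bash
mkdir -p pics; ls; cat > h.py <<'E'
import numpy as np,cv2
from workcell import manip
def cal(n):
    c=manip.get_calibration(n); f=240/np.tan(np.radians(c["vertical_fov"])/2); return f,c["cx"],c["cy"],c["k1"],np.array(c["T"])
def ray(n,u,v):
    f,cx,cy,k1,T=cal(n); d=np.array([(u-cx)/f,(v-cy)/f]); s=d.copy()
    for _ in range(30): s=d/(1+k1*(s@s))
    r=T[:3,:3]@np.array([s[0],s[1],1]); return T[:3,3],r
def at_z(n,u,v,z):
    o,r=ray(n,u,v); return o+r*(z-o[2])/r[2]
def proj(n,P):
    f,cx,cy,k1,T=cal(n); p=T[:3,:3].T@(np.array(P)-T[:3,3]); s=p[:2]/p[2]; s=s*(1+k1*(s@s)); return f*s[0]+cx,f*s[1]+cy
def tri(a,b):
    (o1,r1),(o2,r2)=ray(*a),ray(*b); A=np.stack([r1,-r2],1); t=np.linalg.lstsq(A,o2-o1,rcond=None)[0]
    p,q=o1+r1*t[0],o2+r2*t[1]; return (p+q)/2,np.linalg.norm(p-q)
def save(n,im,crop=None,k=1):
    if crop: x0,y0,x1,y1=crop; im=im[y0:y1,x0:x1]
    im=cv2.resize(im,None,fx=k,fy=k,interpolation=cv2.INTER_CUBIC); cv2.imwrite(n,im[:,:,::-1])
E
python3 - <<'E'
from h import *
for n in("scene","top"):
    im=manip.grab_frame(n); save(f"pics/{n}0.png",im); np.save(f"{n}0.npy",im)
    print(n,cal(n)[:4],cal(n)[4].round(3).tolist())
    for t in("cell","spanner","stand","housing_1","plug_gauge_2","ring"):
        print(t,[(round(d["p"],2),np.round(d["bbox"]).tolist()) for d in manip.boxes_of(n,t)])
s=manip.state();print(s["ee_pos"],s["eef_rot"],s["opening"],s.keys(),manip.grasp_offset)
E
```

```text
pics
scene (np.float64(459.5776875387957), 324.4430407024419, 245.32454727484844, 0.019733360684617007) [[-0.887, -0.226, 0.404, 0.105], [-0.462, 0.459, -0.759, 0.989], [-0.014, -0.859, -0.511, 0.572], [0.0, 0.0, 0.0, 1.0]]
cell [(0.63, [374.0, 222.0, 36.0, 29.0])]
spanner [(0.82, [265.0, 272.0, 20.0, 23.0]), (0.77, [311.0, 287.0, 32.0, 40.0])]
stand [(0.92, [312.0, 302.0, 46.0, 31.0]), (0.84, [380.0, 312.0, 41.0, 27.0]), (0.78, [309.0, 260.0, 35.0, 21.0])]
housing_1 [(0.65, [284.0, 235.0, 16.0, 17.0])]
plug_gauge_2 []
ring [(0.67, [373.0, 213.0, 18.0, 4.0])]
top (np.float64(461.14025212165353), 314.8765545127914, 240.61013685326228, -0.11317953026714855) [[0.023, -0.991, 0.132, 0.391], [-1.0, -0.02, 0.017, 0.24], [-0.014, -0.133, -0.991, 0.897], [0.0, 0.0, 0.0, 1.0]]
cell [(0.57, [443.0, 257.0, 53.0, 50.0]), (0.25, [367.0, 166.0, 25.0, 21.0])]
spanner [(0.92, [204.0, 346.0, 48.0, 33.0]), (0.71, [261.0, 256.0, 26.0, 33.0]), (0.61, [282.0, 191.0, 10.0, 27.0]), (0.16, [262.0, 259.0, 37.0, 43.0])]
stand [(0.65, [263.0, 259.0, 38.0, 43.0]), (0.61, [328.0, 219.0, 44.0, 43.0]), (0.58, [272.0, 328.0, 45.0, 49.0])]
housing_1 [(0.58, [369.0, 165.0, 20.0, 16.0])]
plug_gauge_2 [(0.59, [349.0, 309.0, 28.0, 38.0])]
ring [(0.86, [444.0, 255.0, 25.0, 32.0])]
[0.21458867 0.56029019 0.20387753] [ 1.79995400e+02 -8.60390152e-05 -2.09584582e+01] 0.08551109639277582 dict_keys(['time', 'joint_pos', 'joint_velocities', 'tau', 'ee_pos', 'eef_rot', 'wrist_force', 'wrist_torque', 'opening']) 0.0187
```

View pics/scene0.png

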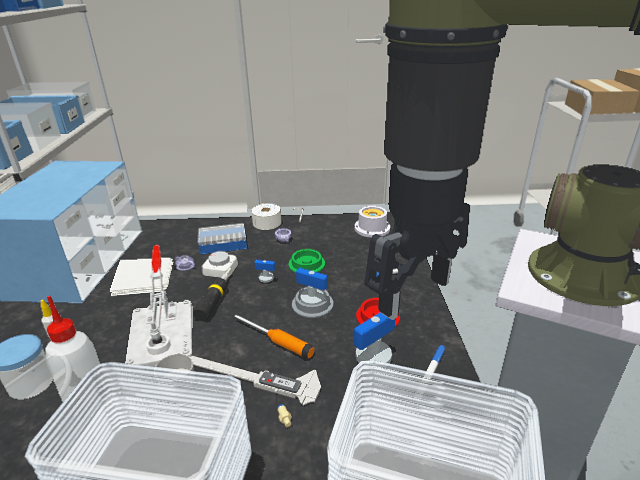

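View pics/top0.png

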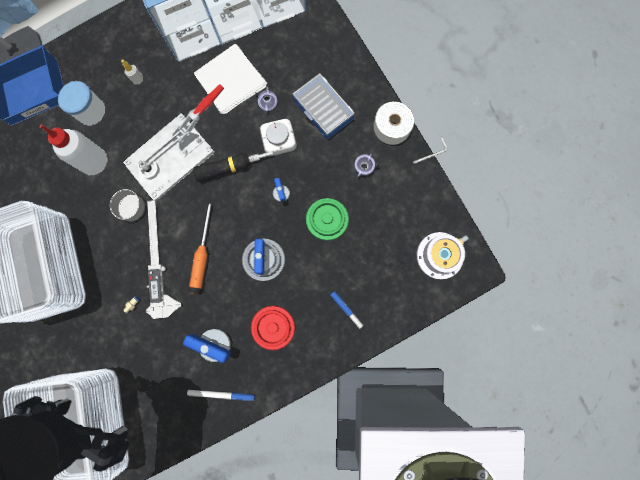

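```bash
python3 - <<'E'
from h import *
save("pics/topc.png",np.load("top0.npy"),(170,140,490,380),2.5)
save("pics/scenec.png",np.load("scene0.npy"),(240,200,410,330),4.6)
E
```

```text
(no output)
```

View pics/topc.png

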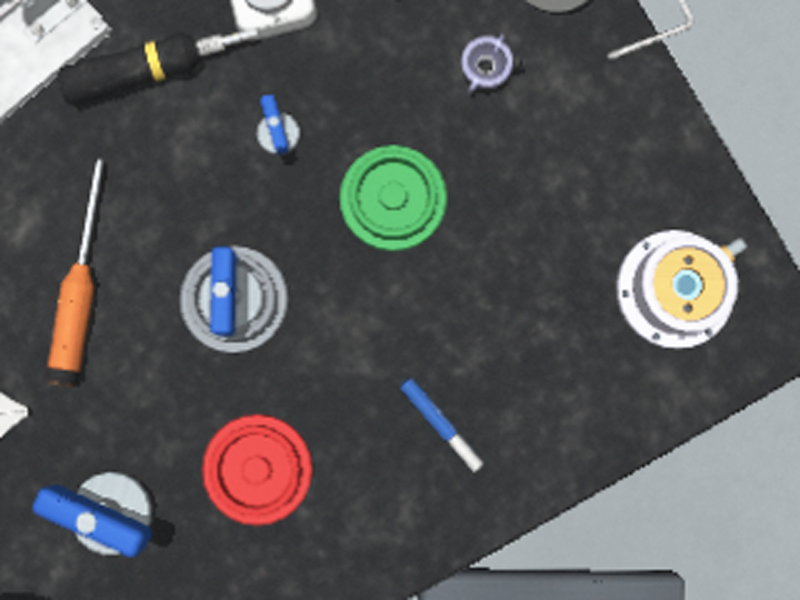

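View pics/scenec.png

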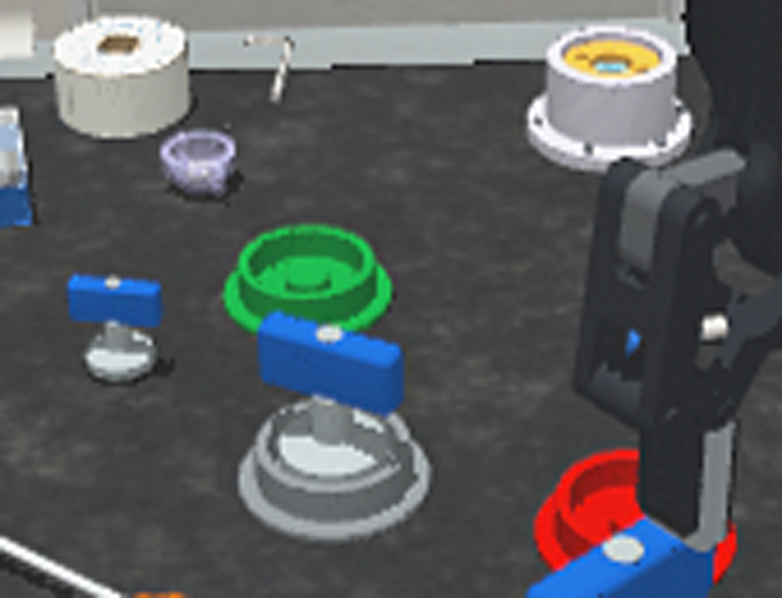

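Candidates for the spanner in the top picture are small (281,190), middle (261,257, in the grey cup) and large (208,347). For the stand they are grey (263,259), green (328,219) and red (272,328). I choose the middle spanner in the grey cup. The violet housing is at (365,165), the plug gauge at (347,310) and the cell at (441,255). Next I measure all of these.

```bash
python3 - <<'E'
from h import *
im=np.load("top0.npy")
hsv=cv2.cvtColor(im,cv2.COLOR_RGB2HSV)
save("pics/cellc.png",im,(410,225,480,285),10)
save("pics/spc.png",im,(235,230,295,290),10)
x0,y0,x1,y1=415,230,470,280
sub=hsv[y0:y1,x0:x1]
m=((sub[...,0]>12)&(sub[...,0]<32)&(sub[...,1]>90)&(sub[...,2]>120)).astype(np.uint8)
n,l,s,c=cv2.connectedComponentsWithStats(m);print(s,c)
k=1+np.argmax(s[1:,4]); 
cs,_=cv2.findContours((l==k).astype(np.uint8),cv2.RETR_EXTERNAL,cv2.CHAIN_APPROX_NONE)
e=cv2.fitEllipse(max(cs,key=len)); print(e)
print("ring ctr",at_z("top",e[0][0]+x0,e[0][1]+y0,.044))
x0,y0,x1,y1=240,230,290,285
sub=hsv[y0:y1,x0:x1]
m=((sub[...,0]>100)&(sub[...,0]<125)&(sub[...,1]>150)).astype(np.uint8)
n,l,s,c=cv2.connectedComponentsWithStats(m);print(s,c)
k=1+np.argmax(s[1:,4]); ys,xs=np.nonzero(l==k)
r=cv2.minAreaRect(np.stack([xs+x0,ys+y0],1).astype(np.float32));print(r)
for p in cv2.boxPoints(r): print(at_z("top",*p,.0775))
print(at_z("top",c[k][0]+x0,c[k][1]+y0,.0775))
for t in ("stand","spanner","cell"):
  for n in ("top","scene"):
    for d in manip.silhouettes(n,t):
        b=d["bbox"];print(t,n,round(d["p"],2),np.round(b,1), at_z(n,b[0],b[1],{"stand":.01,"spanner":.04,"cell":.02}[t]).round(3))
E
```

```text
[[   0    0   55   50 2243]
 [  17    9   28   29  498]
 [  44    8    5    6    9]] [[26.14757022 24.91306286]
 [30.5        22.89156627]
 [45.77777778 10.55555556]]
((30.299978256225586, 23.069360733032227), (26.76544761657715, 28.45072364807129), 147.2626953125)
ring ctr [0.48657373 0.01072172 0.044     ]
[[   0    0   50   55 2478]
 [  14    9   10   35  272]] [[25.09806295 27.09725585]
 [19.05147059 26.11397059]]
((258.5, 256.0), (34.0, 9.0), 90.0)
[0.50123144 0.36429455 0.0775    ]
[0.50156506 0.34800402 0.0775    ]
[0.44039047 0.34575959 0.0775    ]
[0.4400097  0.36189732 0.0775    ]
[0.47047851 0.35396245 0.0775    ]
stand top 0.92 [263.8 258.3  36.9  43.2] [0.473 0.354 0.01 ]
stand top 0.91 [327.2 219.1  44.5  40.1] [0.552 0.233 0.01 ]
stand top 0.63 [270.4 328.8  49.5  46. ] [0.338 0.337 0.01 ]
stand scene 0.82 [375.7 309.5  41.6  27.3] [0.348 0.327 0.01 ]
stand scene 0.78 [308.  260.3  36.6  24.6] [0.551 0.231 0.01 ]
stand scene 0.76 [314.5 303.4  45.7  31.1] [0.463 0.363 0.01 ]
spanner top 0.92 [262.6 256.6  26.1  35.8] [0.473 0.352 0.04 ]
spanner top 0.86 [205.7 346.5  50.5  33.8] [0.304 0.453 0.04 ]
spanner top 0.49 [282.2 190.    8.5  24.2] [0.602 0.32  0.04 ]
spanner scene 0.92 [310.3 286.6  32.   37.8] [0.477 0.353 0.04 ]
spanner scene 0.86 [263.8 270.4  19.3  22.9] [0.591 0.346 0.04 ]
spanner scene 0.71 [373.2 339.7  46.4  50. ] [0.309 0.439 0.04 ]
cell top 0.66 [442.1 256.   49.6  47.8] [0.483 0.011 0.02 ]
cell scene 0.96 [371.3 221.3  34.2  30.7] [0.489 0.011 0.02 ]
```

View pics/cellc.png

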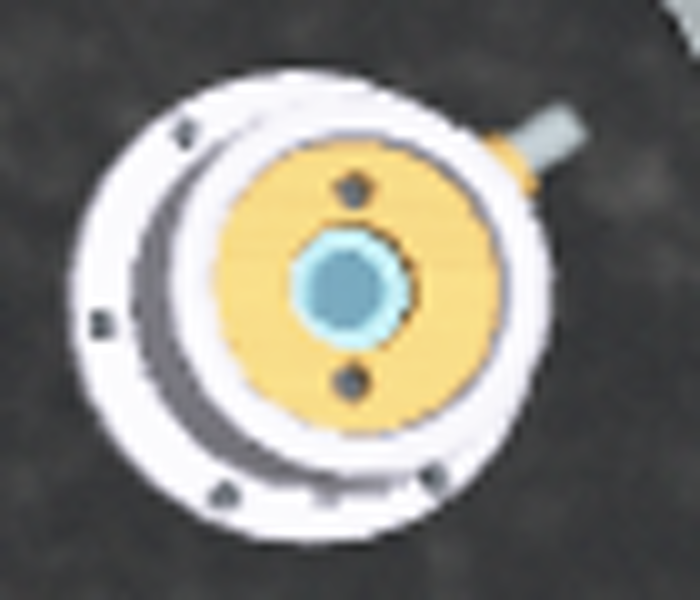

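View pics/spc.png

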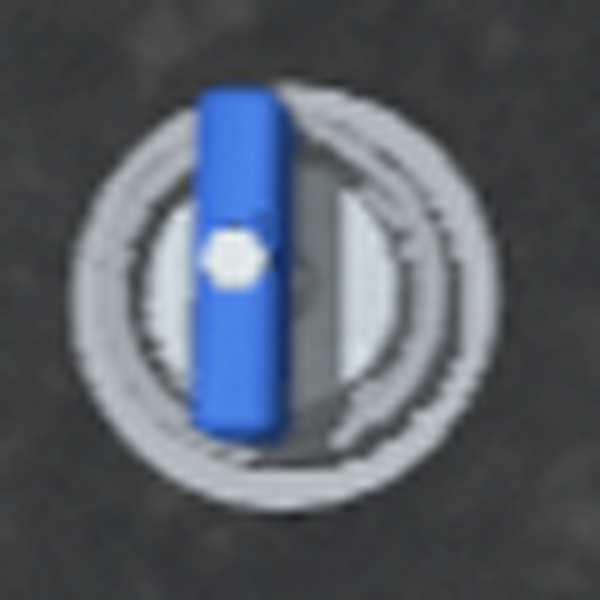

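```bash
python3 - <<'E'
from h import *
im=np.load("top0.npy"); sc=np.load("scene0.npy")
f=lambda X,Y:((X+.5)/10-.5+410,(Y+.5)/10-.5+225)
a=at_z("top",*f(353,189),.043);b=at_z("top",*f(351,382),.043)
print("holes",a,b,np.linalg.norm(a-b),(a+b)/2,"yaw",np.degrees(np.arctan2(*(a-b)[1::-1])))
t=at_z("top",*f(565,125),.022);print("nozzle tip",t, np.linalg.norm((t-(a+b)/2)[:2]),np.degrees(np.arctan2(*(t-(a+b)/2)[1::-1])))
def ov(n,im,c,circ,crop,k,name):
    x0,y0,x1,y1=crop
    big=cv2.resize(im[y0:y1,x0:x1],None,fx=k,fy=k,interpolation=cv2.INTER_CUBIC)
    for r,z,col in circ:
        for th in np.linspace(0,2*np.pi,90):
            u,v=proj(n,[c[0]+r*np.cos(th),c[1]+r*np.sin(th),z]); cv2.circle(big,(int((u-x0+.5)*k-.5),int((v-y0+.5)*k-.5)),1,col,-1)
    cv2.imwrite(name,big[:,:,::-1])
cc=[(.036,.05,(255,0,0)),(.028,.05,(0,160,0)),(.012,.044,(255,0,255)),(.046,.005,(0,0,255))]
c=(.4865,.0112)
ov("top",im,c,cc,(410,225,480,285),10,"pics/o1.png")
ov("scene",sc,c,cc,(345,195,405,245),12,"pics/o2.png")
st=[(.042,.004,(255,0,0)),(.028,.022,(0,255,0))]
c=(.4725,.354)
ov("top",im,c,st,(235,230,295,290),10,"pics/o3.png")
ov("scene",sc,c,st,(280,260,350,325),10,"pics/o4.png")
E
cd pics; python3 -c "
import cv2,numpy as np
a=[cv2.resize(cv2.imread(f'o{i}.png'),(400,300) if i<5 else 0) for i in (1,2,3,4)]
cv2.imwrite('ov.png',np.vstack([np.hstack(a[:2]),np.hstack(a[2:])]))"
```

```text
holes [0.5048349 0.0110531 0.043    ] [0.46847684 0.01191559 0.043     ] 0.03636828707378993 [0.48665587 0.01148434 0.043     ] yaw -1.358921280739197
nozzle tip [ 0.52095125 -0.03640385  0.022     ] 0.05890205635910078 -54.39145493264828
```

View pics/ov.png

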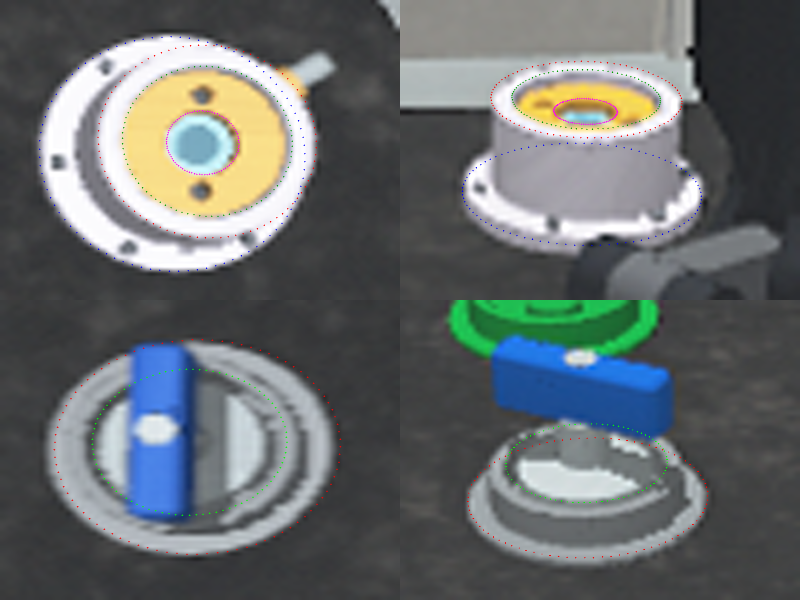

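```bash
cat > go.py <<'E'
import sys
from h import *
from workcell import manip
def go(x,y,z,yaw):
    s=manip.state();p=np.array(s["ee_pos"]);r=np.radians(s["eef_rot"][2])
    d=np.array([x,y,z])-p
    print("row",np.round([100*(np.cos(r)*d[0]+np.sin(r)*d[1]),100*(np.sin(r)*d[0]-np.cos(r)*d[1]),-100*d[2]],3),"turn",round(-(np.radians(yaw)-r),4),"dist",np.linalg.norm(d).round(3))
go(*map(float,sys.argv[1:5]))
s=manip.state()
for k in("time","ee_pos","eef_rot","wrist_force","wrist_torque","opening"):print(k,np.round(s[k],4))
E
python3 go.py .472 .354 .15 2
```

```text
row [31.416 10.056  5.387] turn -0.4007 dist 0.334
time 1.0
ee_pos [0.2146 0.5603 0.2039]
eef_rot [ 1.799926e+02 -1.100000e-03 -2.095750e+01]
wrist_force [ 0.6968 -0.3562  0.5587]
wrist_torque [-0.0143 -0.0016 -0.009 ]
opening 0.0854
```

```bash
python3 -m creep '[[5,1.6,0.5,-0.07],[10,3.2,1,-0.14],[15,4.8,2,-0.2],[20,6.4,3,-0.26],[25,8,4,-0.32],[30,9.6,5,-0.38],[31.4,10.06,5.4,-0.4],[31.4,10.06,5.4,-0.4]]' 1 60; python3 go.py .472 .354 .0438 2
python3 - <<'E'
from h import *
for n in("scene","top"):
    im=manip.grab_frame(n);np.save(n+"1.npy",im);save(f"pics/{n}1.png",im,(170,140,490,380) if n=="top" else (220,180,420,330),2.5 if n=="top" else 4)
E
```

```text
time: 2.0
ee_pos: [0.4725, 0.353, 0.1493]
eef_rot: [180.0, 0.0, 1.8]
wrist_force: [-0.4, 0.5, -0.3]
opening: 0.0855
row [-0.043 -0.104 10.553] turn -0.003 dist 0.106
time 2.0
ee_pos [0.4725 0.353  0.1493]
eef_rot [1.799511e+02 3.650000e-02 1.829500e+00]
wrist_force [-0.4187  0.4868 -0.2917]
wrist_torque [ 0.0189 -0.006  -0.0335]
opening 0.0855
```

View pics/top1.png

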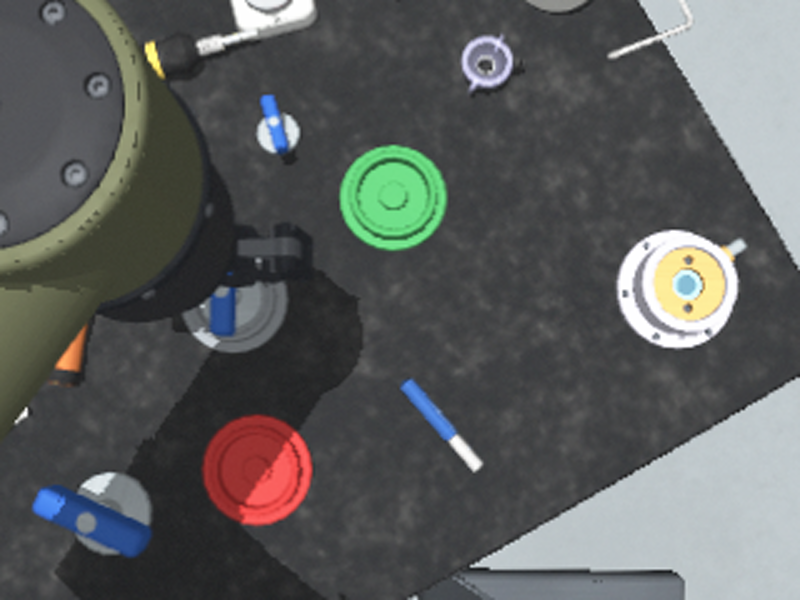

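View pics/scene1.png

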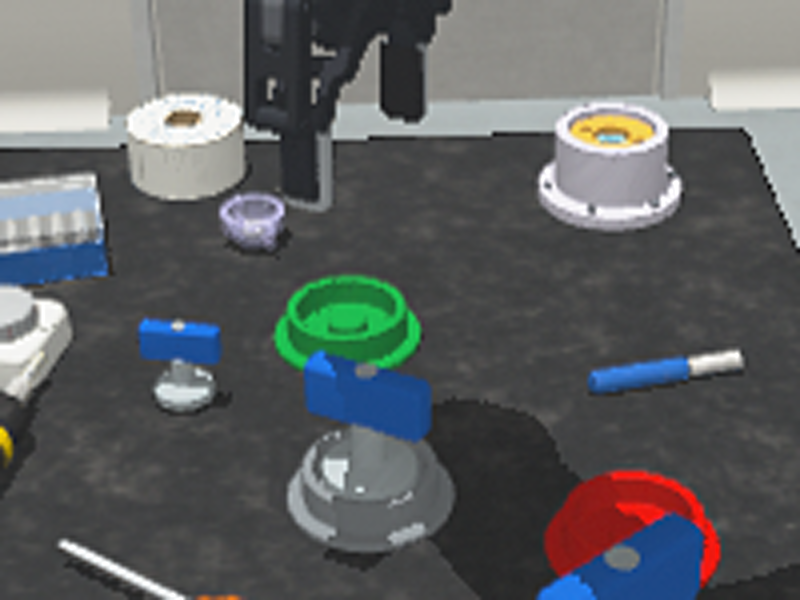

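The jaws straddle the middle spanner's blue handle (top crop 222,300). The stand is clear of the fingers and the arm is over the right one. I go down.

```bash
python3 -m creep '[[-0.05,-0.1,3,0],[-0.05,-0.1,6,0],[-0.05,-0.1,8.5,0],[-0.05,-0.1,10,0],[-0.05,-0.1,10.5,0],[-0.05,-0.1,10.5,0]]'; python3 -m creep '[[0,0,0,0],[0,0,0,0],[0,0,0,0],[0,0,0,0],[0,0,0,0],[0,0,0,0]]' 0 60; python3 go.py .472 .354 .0438 2
```

```text
time: 2.85
ee_pos: [0.4714, 0.3555, 0.0456]
eef_rot: [-180.0, -0.0, 2.0]
wrist_force: [0.7, -0.5, 0.6]
opening: 0.0853
time: 3.6
ee_pos: [0.4716, 0.3551, 0.0453]
eef_rot: [-180.0, -0.0, 2.0]
wrist_force: [0.2, -0.6, 2.5]
opening: 0.0135
row [0.04  0.116 0.152] turn -0.0006 dist 0.002
time 3.6
ee_pos [0.4716 0.3551 0.0453]
eef_rot [-1.799822e+02 -3.950000e-02  1.965300e+00]
wrist_force [ 0.2046 -0.616   2.5341]
wrist_torque [ 0.0237 -0.0578 -0.0235]
opening 0.0135
```

```bash
python3 -m creep '[[0,0,-0.5,0],[0,0,-1,0],[0,0,-2,0],[0,0,-4,0],[0,0,-7,0],[0,0,-9,0],[0,0,-10,0],[0,0,-10,0]]'; 
python3 - <<'E'
from h import *
for n in("scene","top"):
    im=manip.grab_frame(n);np.save(n+"2.npy",im);save(f"pics/{n}2.png",im,(170,140,490,380) if n=="top" else (220,180,420,330),2.5 if n=="top" else 4)
E
python3 go.py .4865 .0113 .145 -1.4
```

```text
time: 4.6
ee_pos: [0.4714, 0.3553, 0.1454]
eef_rot: [-180.0, -0.0, 2.0]
wrist_force: [-0.6, 0.4, -1.9]
opening: 0.0134
row [ 0.393 34.379 -0.132] turn 0.0586 dist 0.344
time 4.7
ee_pos [0.4708 0.3548 0.1437]
eef_rot [1.799362e+02 8.730000e-02 1.956600e+00]
wrist_force [-0.8493  0.5668 -2.617 ]
wrist_torque [ 0.0202  0.03   -0.0234]
opening 0.0134
```

View pics/scene2.png

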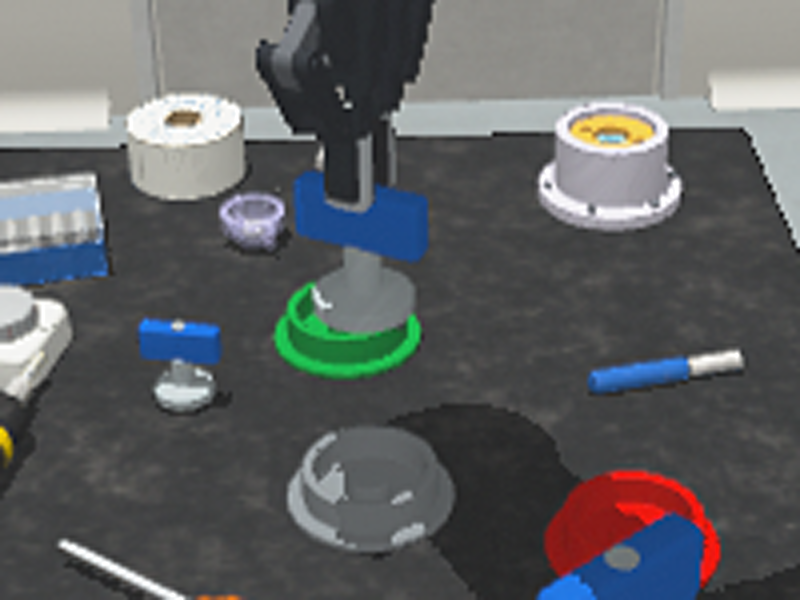

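The spanner hangs upright in the jaws, with its head clear at scene crop (365,295), and the grey cup is empty. Next I carry it to a hover over the cell.

```bash
python3 -m creep '[[0.1,2.5,0,0],[0.1,7,0,0.01],[0.2,12,0,0.02],[0.2,17,0,0.03],[0.3,22,0,0.04],[0.4,27,0,0.05],[0.4,31,0,0.06],[0.4,33,0,0.06]]';python3 -m creep '[[0,1.0,1,0],[0,1.2,2,0],[0,1.2,3,0],[0,1.2,3.5,0],[0,1.2,3.5,0],[0,1.2,3.5,0]]'
python3 - <<'E'
from h import *
for n in("scene","top"):
    im=manip.grab_frame(n);np.save(n+"3.npy",im);save(f"pics/{n}3.png",im,(390,180,490,255+30) if n=="top" else (320,150,420,250),7.5 if n=="top" else 6)
print(at_z("top",257.95,255.35,.079))
E
python3 go.py .4877 .0124 .1 -1.4
```

```text
time: 5.7
ee_pos: [0.4858, 0.0226, 0.1443]
eef_rot: [180.0, 0.0, -1.6]
wrist_force: [-0.1, -0.2, -1.6]
opening: 0.0135
time: 6.45
ee_pos: [0.4865, 0.0137, 0.1103]
eef_rot: [180.0, -0.0, -1.4]
wrist_force: [0.4, 0.1, -2.0]
opening: 0.0136
[0.47166196 0.35578728 0.079     ]
row [0.121 0.111 1.034] turn -0.0011 dist 0.01
time 6.55
ee_pos [0.4865 0.0135 0.1103]
eef_rot [-1.799944e+02 -4.000000e-02 -1.461700e+00]
wrist_force [-0.0753  0.4472 -1.4121]
wrist_torque [ 0.0135 -0.0378  0.0446]
opening 0.0137
```

View pics/scene3.png

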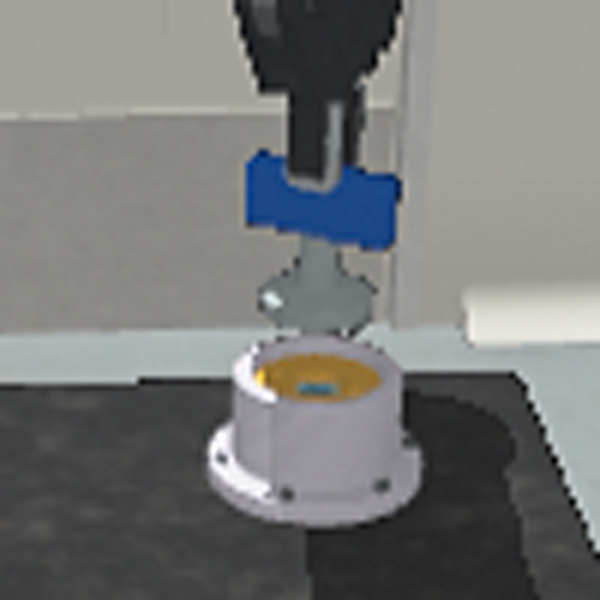

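View pics/top3.png

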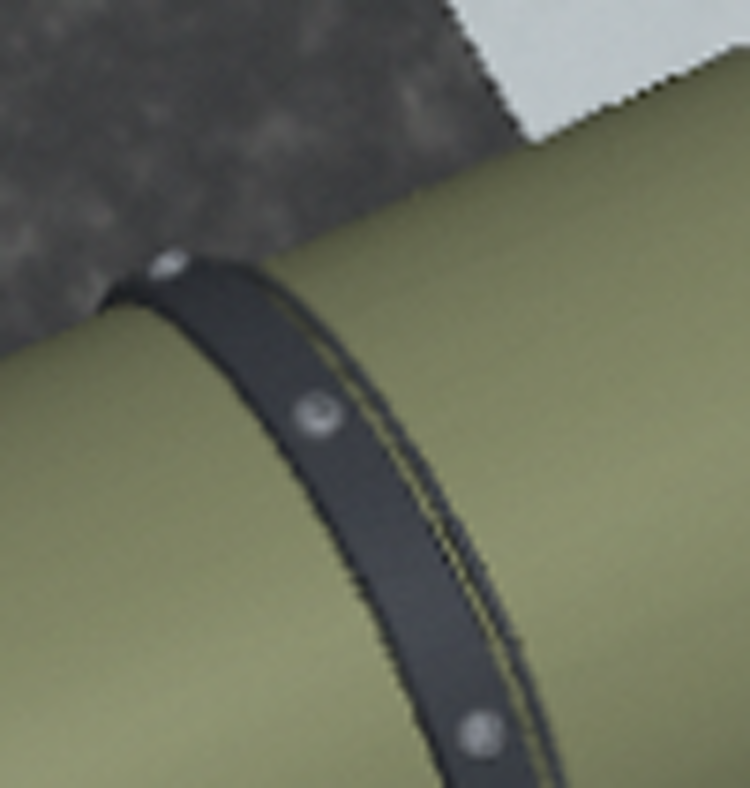

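```bash
cat > ov.py <<'E'
from h import *
def spk(im,cell,sp,yaw,z,name,crop=(345,160,405,235),k=10,n="scene"):
    x0,y0,x1,y1=crop
    big=cv2.resize(im[y0:y1,x0:x1],None,fx=k,fy=k,interpolation=cv2.INTER_CUBIC)
    def dot(P,col):
        u,v=proj(n,P); cv2.circle(big,(int((u-x0+.5)*k-.5),int((v-y0+.5)*k-.5)),1,col,-1)
    for th in np.linspace(0,2*np.pi,120):
        e=np.array([np.cos(th),np.sin(th)])
        for r,zz,c,col in((.036,.05,cell,(255,0,0)),(.028,.05,cell,(0,160,0)),(.012,.044,cell,(255,0,255)),(.024,z+.0065,sp,(255,255,0)),(.024,z+.015,sp,(255,0,0))):
            dot([c[0]+r*e[0],c[1]+r*e[1],zz],col)
    R=np.array([[np.cos(yaw),-np.sin(yaw)],[np.sin(yaw),np.cos(yaw)]])
    for t in np.linspace(-1,1,60):
        for zz in(.04,.07):
            for s in(-1,1):
                p=R@[.032*t,.008*s]; dot([sp[0]+p[0],sp[1]+p[1],z+zz],(255,255,0))
                p=R@[.032*s,.008*t]; dot([sp[0]+p[0],sp[1]+p[1],z+zz],(255,255,0))
    cv2.imwrite(name,big[:,:,::-1])
E
python3 - <<'E'
from ov import *
im=np.load("scene3.npy")
spk(im,(.4865,.0112),(.4865,.0135),np.radians(-1.4),.1103-.0378,"pics/ov3.png")
E
```

```text
(no output)
```

View pics/ov3.png

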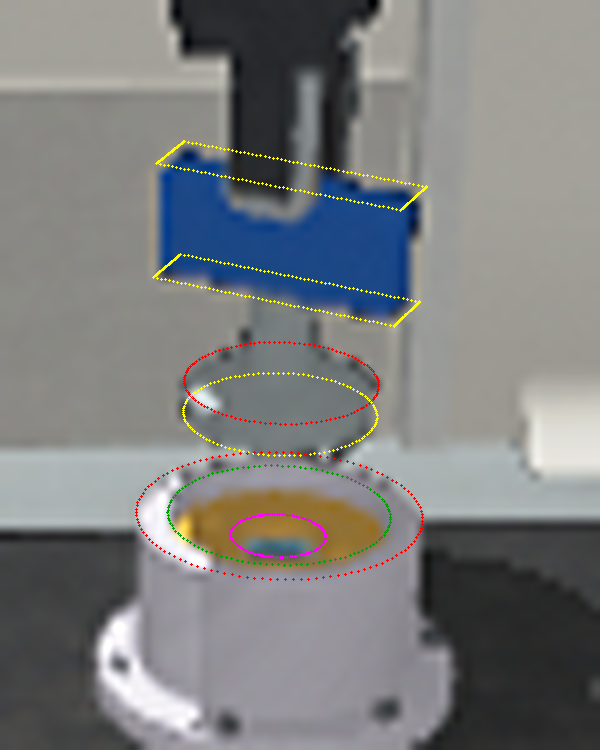

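The overlay matches: the spanner's handle and head lie on the model within about 0.5 px, and the cell rim too. I lower it towards TCP (.4868, .0115), with the tips just above the rim.

```bash
python3 -m creep '[[0,0.2,0.5,0],[0,0.2,1,0],[0,0.2,1.7,0],[0,0.2,2,0],[0,0.2,2,0],[0,0.2,2,0]]'
python3 go.py .4868 .0115 .083 -1.4
```

```text
time: 7.3
ee_pos: [0.4864, 0.0114, 0.0902]
eef_rot: [180.0, -0.0, -1.5]
wrist_force: [0.4, -0.0, -2.2]
opening: 0.0133
row [ 0.043 -0.014  0.715] turn -0.0013 dist 0.007
time 7.3
ee_pos [0.4864 0.0114 0.0902]
eef_rot [ 1.799954e+02 -2.090000e-02 -1.474500e+00]
wrist_force [ 0.426  -0.015  -2.2353]
wrist_torque [ 0.0066 -0.0236 -0.0044]
opening 0.0133
```

```bash
python3 -m creep '[[0.04,0,0.2,0],[0.04,0,0.4,0],[0.04,0,0.6,0],[0.04,0,0.7,0],[0.04,0,0.7,0]]'
python3 -m creep '[[0,0,0.05,0],[0,0,0.1,0],[0,0,0.15,0],[0,0,0.15,0]]'
python3 go.py .4868 .0115 .0753 -1.4
```

```text
time: 7.92
ee_pos: [0.4866, 0.0113, 0.0828]
eef_rot: [180.0, 0.0, -1.5]
wrist_force: [0.7, -0.2, -2.9]
opening: 0.0133
time: 8.43
ee_pos: [0.4866, 0.0113, 0.0813]
eef_rot: [180.0, 0.0, -1.5]
wrist_force: [-0.4, -0.2, -2.2]
opening: 0.0131
row [ 0.023 -0.02   0.604] turn -0.0013 dist 0.006
time 8.425
ee_pos [0.4866 0.0113 0.0813]
eef_rot [ 1.799899e+02  8.200000e-03 -1.476500e+00]
wrist_force [-0.359  -0.1667 -2.2277]
wrist_torque [-0.0172 -0.0289 -0.0042]
opening 0.0131
```

No contact yet. I keep going in 1 mm steps.

```bash
python3 -m creep '[[0,0,0.05,0],[0,0,0.1,0],[0,0,0.1,0]]'
python3 -m creep '[[0,0,0.05,0],[0,0,0.1,0],[0,0,0.1,0]]'
```

```text
time: 8.8
ee_pos: [0.4866, 0.0113, 0.0804]
eef_rot: [180.0, 0.0, -1.5]
wrist_force: [-0.1, -0.1, -2.2]
opening: 0.0135
time: 9.18
ee_pos: [0.4866, 0.0113, 0.0793]
eef_rot: [180.0, 0.0, -1.5]
wrist_force: [-0.3, -0.0, -2.0]
opening: 0.0133
```

```bash
python3 -m creep '[[0,0,0.05,0],[0,0,0.1,0],[0,0,0.1,0]]'
python3 -m creep '[[0,0,0.05,0],[0,0,0.1,0],[0,0,0.1,0]]'
```

```text
time: 9.55
ee_pos: [0.4866, 0.0113, 0.0784]
eef_rot: [180.0, 0.0, -1.5]
wrist_force: [-1.1, -0.1, -1.4]
opening: 0.0138
time: 9.93
ee_pos: [0.4866, 0.0113, 0.0774]
eef_rot: [180.0, 0.0, -1.5]
wrist_force: [0.0, -0.5, -2.3]
opening: 0.0133
```

```bash
python3 -m creep '[[0,0,0.05,0],[0,0,0.1,0],[0,0,0.1,0]]'

```

```text
time: 10.3
ee_pos: [0.4866, 0.0113, 0.0763]
eef_rot: [180.0, 0.0, -1.5]
wrist_force: [-0.5, 0.4, -2.3]
opening: 0.0133
```

```bash
python3 -m creep '[[0,0,0.03,0],[0,0,0.06,0],[0,0,0.06,0]]'
python3 - <<'E'
from ov import *
n="scene";im=manip.grab_frame(n);np.save("scene4.npy",im);s=manip.state();print(s["wrist_force"],s["wrist_torque"],s["ee_pos"])
spk(im,(.4865,.0112),(.4866,.0113),np.radians(-1.4),.0378,"pics/ov4.png")
E
```

```text
time: 10.68
ee_pos: [0.4866, 0.0113, 0.0758]
eef_rot: [180.0, 0.0, -1.5]
wrist_force: [-0.9, -0.3, -1.9]
opening: 0.0137
[-0.53257115  0.92236081 -1.19125148] [-0.08287049  0.06645489 -0.04774579] [0.48661145 0.01133313 0.0758045 ]
```

View pics/ov4.png

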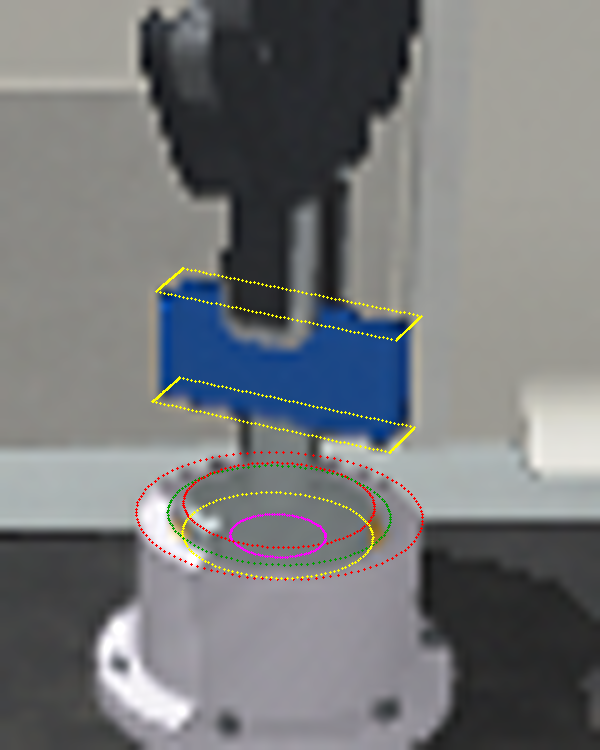

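The head is sunk in the bore at crop (280,520) and the overlay agrees, so both pins are in. I turn clockwise (positive tool turn) and watch the torque.

```bash
cat > st.py <<'E'
from workcell import manip
import numpy as np
s=manip.state();print(np.round(s["wrist_force"],2),np.round(s["wrist_torque"],3),np.round(s["ee_pos"],4),np.round(s["eef_rot"],2),"yaw rad",round(np.radians(s["eef_rot"][2]),4))
E
python3 -m creep '[[0,0,0,0.03],[0,0,0,0.06],[0,0,0,0.09],[0,0,0,0.12],[0,0,0,0.12]]' - 80;python3 st.py
```

```text
time: 11.35
ee_pos: [0.4866, 0.0112, 0.0758]
eef_rot: [180.0, 0.0, -8.4]
wrist_force: [-0.3, -1.8, -1.6]
opening: 0.0125
[-0.28 -1.76 -1.63] [-0.548  0.256  0.05 ] [0.4866 0.0112 0.0758] [179.98   0.    -8.38] yaw rad -0.1463
```

```bash
python3 -m creep '[[0,0,0,0.04],[0,0,0,0.08],[0,0,0,0.12],[0,0,0,0.12]]';python3 st.py;python3 -m creep '[[0,0,0,0.04],[0,0,0,0.08],[0,0,0,0.12],[0,0,0,0.12]]';python3 st.py
```

```text
time: 11.85
ee_pos: [0.4865, 0.0113, 0.0758]
eef_rot: [180.0, 0.0, -15.2]
wrist_force: [-0.2, -1.4, -1.3]
opening: 0.0128
[-0.2  -1.43 -1.29] [-0.612  0.334  0.038] [0.4865 0.0113 0.0758] [ 1.7998e+02  1.0000e-02 -1.5200e+01] yaw rad -0.2654
time: 12.35
ee_pos: [0.4865, 0.0113, 0.0758]
eef_rot: [180.0, 0.0, -22.0]
wrist_force: [-0.8, -1.7, -1.6]
opening: 0.0127
[-0.82 -1.73 -1.56] [-0.643  0.344  0.018] [0.4865 0.0113 0.0758] [179.98   0.   -22.05] yaw rad -0.3848
```

```bash
python3 -m creep '[[0,0,0,0.03],[0,0,0,0.06],[0,0,0,0.06]]';python3 st.py;python3 -m creep '[[0,0,0,0.02],[0,0,0,0.04],[0,0,0,0.04]]';python3 st.py
python3 - <<'E'
from ov import *
n="scene";im=manip.grab_frame(n);s=manip.state()
save("pics/s5.png",im,(345,160,405,235),8)
E
```

```text
time: 12.72
ee_pos: [0.4866, 0.0113, 0.0758]
eef_rot: [180.0, 0.0, -25.6]
wrist_force: [0.1, -1.8, -2.0]
opening: 0.0127
[ 0.06 -1.76 -1.99] [-0.709  0.381  0.027] [0.4866 0.0113 0.0758] [179.99   0.   -25.56] yaw rad -0.4462
time: 13.1
ee_pos: [0.4866, 0.0113, 0.0758]
eef_rot: [180.0, -0.0, -27.9]
wrist_force: [-1.2, -1.2, -1.7]
opening: 0.0129
[-1.22 -1.16 -1.73] [-0.687  0.408  0.044] [0.4866 0.0113 0.0758] [179.99  -0.   -27.85] yaw rad -0.4862
```

View pics/s5.png

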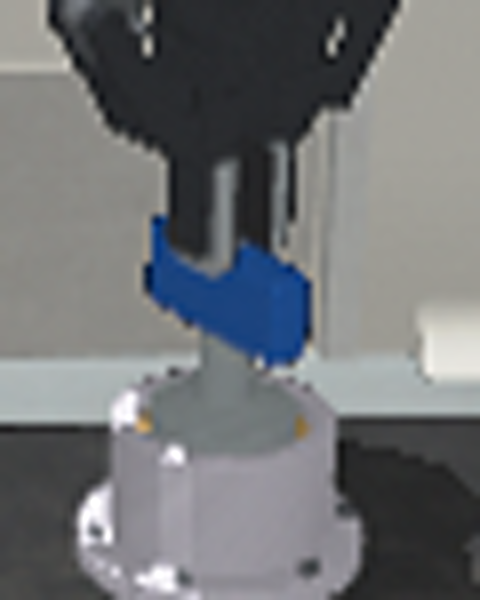

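```bash
for i in 1; do python3 -m creep '[[0,0,0,0.02],[0,0,0,0.04],[0,0,0,0.04]]'|tail -2;python3 st.py; done;python3 -m creep '[[0,0,0,0.02],[0,0,0,0.04],[0,0,0,0.04]]'|tail -2;python3 st.py
```

```text
wrist_force: [-1.0, -1.3, -1.8]
opening: 0.0127
[-0.99 -1.28 -1.76] [-0.716  0.467  0.056] [0.4866 0.0113 0.0758] [180.    -0.   -30.15] yaw rad -0.5262
wrist_force: [-1.0, -1.9, -2.2]
opening: 0.0124
[-1.   -1.92 -2.2 ] [-0.691  0.453  0.088] [0.4866 0.0113 0.0758] [179.99  -0.   -32.44] yaw rad -0.5661
```

```bash
python3 -m creep '[[0,0,0,0.02],[0,0,0,0.03],[0,0,0,0.03]]'|tail -2;python3 st.py
```

```text
wrist_force: [-0.4, -1.9, -2.1]
opening: 0.0125
[-0.41 -1.86 -2.12] [-0.757  0.424  0.125] [0.4866 0.0113 0.0758] [180.    -0.   -34.15] yaw rad -0.596
```

```bash
python3 -m creep '[[0,0,0,0.02],[0,0,0,0.03],[0,0,0,0.03]]'|tail -2;python3 st.py
```

```text
wrist_force: [-1.6, -1.6, -2.4]
opening: 0.0125
[-1.56 -1.64 -2.4 ] [-0.723  0.516  0.107] [0.4866 0.0113 0.0758] [179.99  -0.   -35.86] yaw rad -0.6259
```

```bash
python3 -m creep '[[0,0,0,0.02],[0,0,0,0.03],[0,0,0,0.03]]'|tail -2;python3 st.py
```

```text
wrist_force: [-1.6, -2.2, -0.8]
opening: 0.0123
[-1.63 -2.18 -0.81] [-0.73   0.568  0.386] [0.4866 0.0113 0.0758] [179.99  -0.   -37.57] yaw rad -0.6558
```

Twist rose to 0.39 N m, which looks like the stop. A hair more will confirm it.

```bash
python3 -m creep '[[0,0,0,0.006],[0,0,0,0.006],[0,0,0,0.006]]'|tail -2;python3 st.py
```

```text
wrist_force: [-2.1, -2.1, -1.4]
opening: 0.0124
[-2.11 -2.11 -1.43] [-0.723  0.481  0.427] [0.4866 0.0113 0.0758] [179.99  -0.   -37.91] yaw rad -0.6617
```

The stop is confirmed. I back off within the play to unload the pins, then lift.

```bash
python3 -m creep '[[0,0,0,-0.03],[0,0,0,-0.06],[0,0,0,-0.06],[0,0,0,-0.06]]'|tail -2;python3 st.py; python3 -m creep '[[0,0,-0.1,0],[0,0,-0.25,0],[0,0,-0.45,0],[0,0,-0.7,0],[0,0,-1,0],[0,0,-1,0]]'|tail -2;python3 st.py
```

```text
wrist_force: [-1.7, -0.3, -2.0]
opening: 0.0127
[-1.7  -0.33 -2.01] [-0.488  0.381 -0.011] [0.4866 0.0114 0.0758] [-180.     0.   -34.5] yaw rad -0.6021
wrist_force: [-0.2, 0.1, -2.2]
opening: 0.0127
[-0.15  0.08 -2.19] [ 0.002  0.046 -0.019] [0.487  0.0115 0.0863] [-1.7995e+02 -4.0000e-02 -3.4480e+01] yaw rad -0.6017
```

```bash
python3 -m creep '[[0,0,-1,0],[0,0,-2.5,0],[0,0,-4.5,0],[0,0,-6,0],[0,0,-6,0]]'
python3 - <<'E'
from h import *
im=manip.grab_frame("top");np.save("top6.npy",im)
sc=manip.grab_frame("scene");np.save("scene6.npy",sc)
save("pics/s6.png",sc,(260,150,420,330),3.3)
def ov(n,im,c,circ,crop,k):
    x0,y0,x1,y1=crop
    big=cv2.resize(im[y0:y1,x0:x1],None,fx=k,fy=k,interpolation=cv2.INTER_CUBIC)
    for r,z,col in circ:
        for th in np.linspace(0,2*np.pi,90):
            u,v=proj(n,[c[0]+r*np.cos(th),c[1]+r*np.sin(th),z]); cv2.circle(big,(int((u-x0+.5)*k-.5),int((v-y0+.5)*k-.5)),1,col,-1)
    return big
st=[(.042,.003,(255,0,0)),(.028,.022,(0,255,0)),(.011,.014,(255,255,0))]
c=(.472,.3548)
a=ov("top",im,c,st,(235,230,295,290),6.6);b=ov("scene",sc,c,st,(285,265,345,325),6.6)
cv2.imwrite("pics/o6.png",np.hstack([a,b])[:,:,::-1])
E
```

```text
time: 17.27
ee_pos: [0.4875, 0.0116, 0.1478]
eef_rot: [-179.9, -0.1, -34.5]
wrist_force: [0.8, 0.1, -2.4]
opening: 0.0122
```

View pics/o6.png

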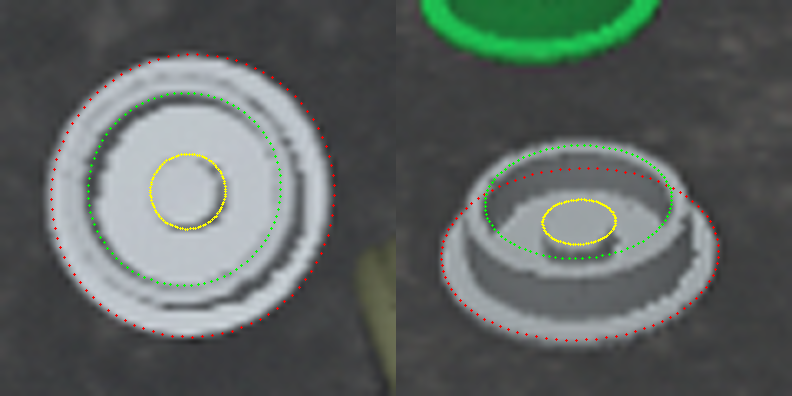

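View pics/s6.png

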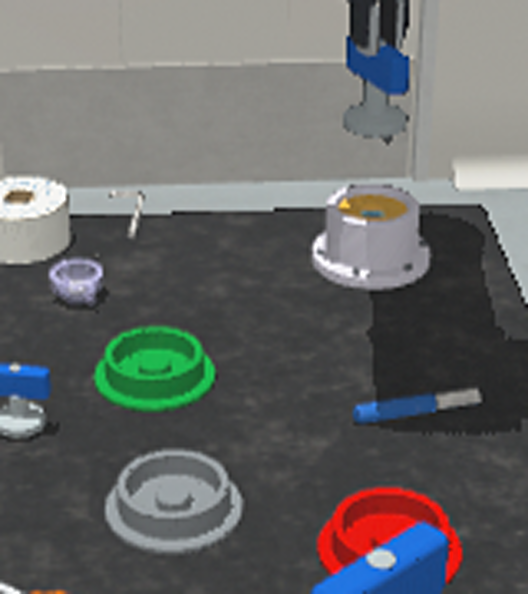

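```bash
python3 go.py .472 .355 .147 2
```

```text
row [-20.636 -27.501  -0.154] turn -0.6367 dist 0.344
time 17.375
ee_pos [0.4864 0.0115 0.1455]
eef_rot [ 1.799949e+02  3.390000e-02 -3.447890e+01]
wrist_force [ 0.6857 -0.2929 -3.127 ]
wrist_torque [ 0.0051  0.0493 -0.0273]
opening 0.0126
```

```bash
python3 -m creep '[[-2.1,-2.8,-0.2,-0.06],[-5.2,-6.9,-0.2,-0.16],[-8.4,-11.2,-0.2,-0.26],[-11.6,-15.4,-0.2,-0.36],[-14.8,-19.7,-0.2,-0.46],[-17.6,-23.4,-0.2,-0.55],[-19.6,-26.1,-0.2,-0.61],[-20.6,-27.5,-0.2,-0.637]]';python3 -m creep '[[0,0,0,0],[0,0,0,0],[0,0,0,0]]'; python3 go.py .472 .355 .055 2
```

```text
time: 18.38
ee_pos: [0.4717, 0.3558, 0.1461]
eef_rot: [179.9, 0.1, 2.2]
wrist_force: [-1.2, -0.6, -1.6]
opening: 0.0121
time: 18.75
ee_pos: [0.4727, 0.3538, 0.148]
eef_rot: [-180.0, -0.0, 1.9]
wrist_force: [0.4, 0.2, -2.3]
opening: 0.0126
row [-0.07  -0.122  9.301] turn -0.0009 dist 0.093
time 18.75
ee_pos [0.4727 0.3538 0.148 ]
eef_rot [-1.799948e+02 -1.310000e-02  1.946900e+00]
wrist_force [ 0.4192  0.2307 -2.2862]
wrist_torque [0.0008 0.0296 0.0053]
opening 0.0126
```

```bash
python3 -m creep '[[-0.05,-0.1,1,0],[-0.05,-0.1,3,0],[-0.05,-0.1,5,0],[-0.05,-0.1,7,0],[-0.05,-0.1,8,0],[-0.05,-0.1,8,0],[-0.05,-0.1,8,0]]'; python3 go.py .472 .355 .046 2
```

```text
time: 19.62
ee_pos: [0.4724, 0.356, 0.0687]
eef_rot: [-180.0, -0.1, 2.0]
wrist_force: [0.5, -0.4, -1.3]
opening: 0.0127
row [-0.046  0.095  2.273] turn 0.0004 dist 0.023
time 19.625
ee_pos [0.4724 0.356  0.0687]
eef_rot [-1.799595e+02 -7.020000e-02  2.021800e+00]
wrist_force [ 0.5169 -0.3876 -1.2994]
wrist_torque [ 0.0433  0.0037 -0.0017]
opening 0.0127
```

```bash
python3 -m creep '[[-0.02,0,0.3,0],[-0.02,0,0.7,0],[-0.02,0,1,0],[-0.02,0,1.2,0],[-0.02,0,1.2,0],[-0.02,0,1.2,0]]'; python3 go.py .472 .355 .046 2
python3 - <<'E'
from h import *
sc=manip.grab_frame("scene");save("pics/s7.png",sc,(270,220,360,330),5.4)
E
```

```text
time: 20.38
ee_pos: [0.4718, 0.3556, 0.0559]
eef_rot: [180.0, -0.0, 2.0]
wrist_force: [-0.4, 0.4, -1.6]
opening: 0.0123
row [0.013 0.063 0.991] turn 0.0003 dist 0.01
time 20.375
ee_pos [0.4718 0.3556 0.0559]
eef_rot [ 1.799988e+02 -1.000000e-02  2.014800e+00]
wrist_force [-0.3819  0.3547 -1.5875]
wrist_torque [ 0.0246 -0.0405  0.0094]
opening 0.0123
```

View pics/s7.png

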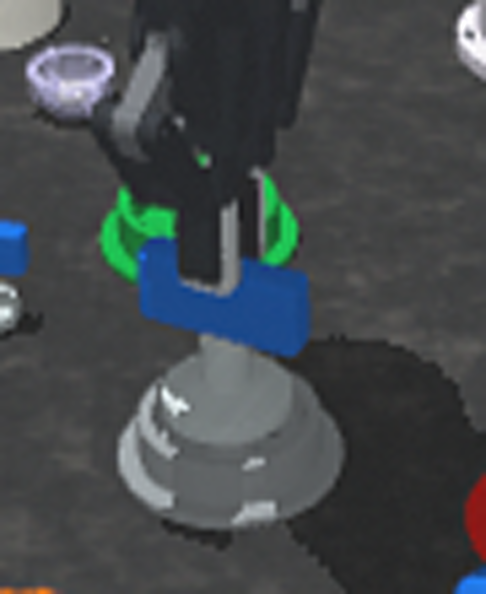

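The head is entering the cup's mouth, centred, at crop (232,400). I go down the last centimetre with the force watched.

```bash
python3 -m creep '[[0,0.05,0.2,0],[0,0.05,0.5,0],[0,0.05,0.75,0],[0,0.05,0.85,0],[0,0.05,0.85,0],[0,0.05,0.85,0]]'; python3 -m creep '[[0,0,0.07,0],[0,0,0.13,0],[0,0,0.13,0]]'
```

```text
time: 21.18
ee_pos: [0.4718, 0.3551, 0.0474]
eef_rot: [180.0, -0.0, 2.0]
wrist_force: [0.2, 0.2, -0.8]
opening: 0.0127
time: 21.55
ee_pos: [0.4718, 0.3551, 0.0459]
eef_rot: [180.0, 0.0, 2.0]
wrist_force: [-0.5, 1.0, -1.6]
opening: 0.0124
```

```bash
python3 -m creep '[[0,0,0.04,0],[0,0,0.07,0],[0,0,0.07,0]]'|grep -E "pos|force"; python3 -m creep '[[0,0,0.04,0],[0,0,0.04,0],[0,0,0.04,0]]'|grep -E "pos|force"
```

```text
ee_pos: [0.4718, 0.3551, 0.0454]
wrist_force: [0.8, 0.3, -0.8]
ee_pos: [0.472, 0.3552, 0.0454]
wrist_force: [-0.1, -0.5, 2.8]
```

It is seated: the force went from −2 to +2.8 N at TCP z 0.0454, close to the 0.0453 at which it was picked up. I release.

```bash
python3 -m creep '[[0,0,0,0],[0,0,0,0],[0,0,0,0],[0,0,0,0],[0,0,0,0]]' 0.7; python3 -m creep '[[0,0,-0.5,0],[0,0,-2,0],[0,0,-5,0],[0,0,-9,0],[0,0,-12,0],[0,0,-12,0]]'
python3 - <<'E'
from h import *
sc=manip.grab_frame("scene");save("pics/s8.png",sc,(260,150,420,330),3.3);
t=manip.grab_frame("top");save("pics/t8.png",t,(170,140,490,380),2.5)
E
```

```text
time: 22.92
ee_pos: [0.4718, 0.3551, 0.0449]
eef_rot: [180.0, 0.0, 2.0]
wrist_force: [-0.5, -0.0, 1.1]
opening: 0.0596
time: 23.68
ee_pos: [0.4731, 0.3561, 0.1697]
eef_rot: [-179.7, -0.3, 2.0]
wrist_force: [0.6, 1.2, -0.2]
opening: 0.0599
```

View pics/s8.png

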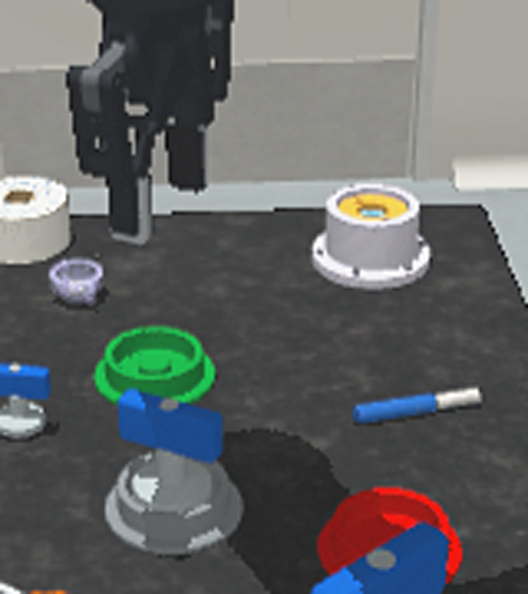

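The spanner stands upright in the grey cup, and the housing and gauge have not moved. I check the ring from above.

```bash
python3 - <<'E'
from h import *
t=manip.grab_frame("top")
save("pics/c9.png",t,(410,225,480,285),10)
for z in[cv2.cvtColor(t[225:285,410:480],cv2.COLOR_RGB2GRAY)]: pass
E
```

```text
(no output)
```

View pics/c9.png

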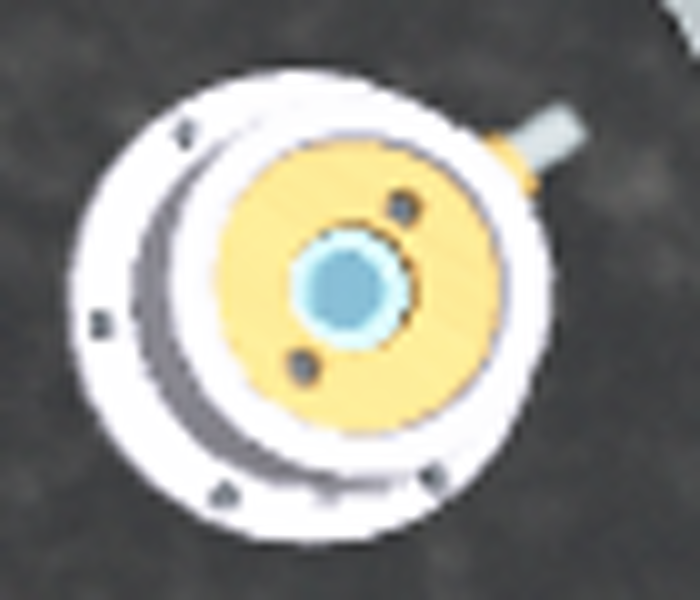

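View pics/t8.png

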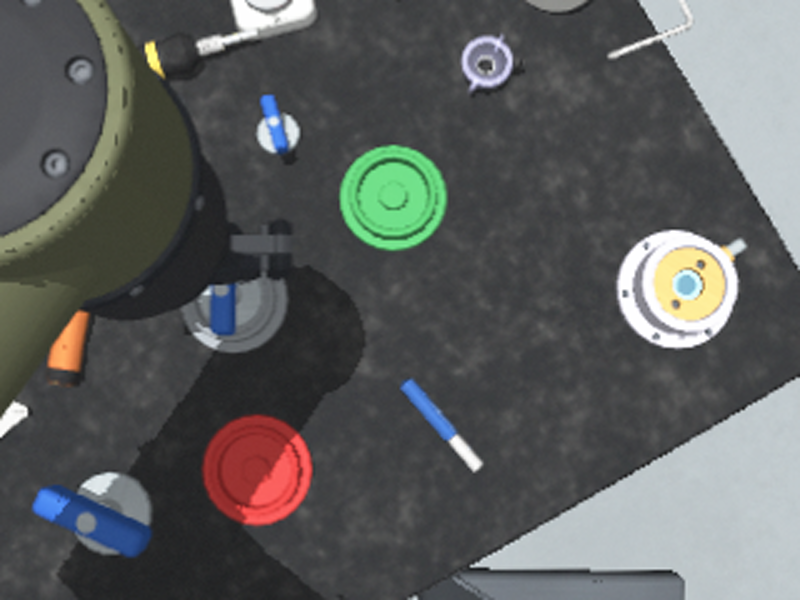

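```bash
python3 -m creep '[[0,0,0,0],[0,0,0,0],[0,0,0,0],[0,0,0,0]]'; python3 -c "
from workcell import manip
print(manip.finish_job())"
```

```text
time: 24.32
ee_pos: [0.4718, 0.3551, 0.1647]
eef_rot: [180.0, 0.0, 2.0]
wrist_force: [0.5, -0.5, -0.2]
opening: 0.0595
the job is handed in; nothing more can be done
None
```

The ring is turned home and the spanner is back upright in its grey stand. I handed the job in at about 24 s, and the hand-in reports no verdict.

- **Engaging:** I took the middle-sized spanner. Both pins went into the ring's holes with no contact force to be felt, and the pin tips ended about 6 mm below the ring's face.
- **Turning:** I turned clockwise until the twist rose from about 0.11 to 0.39, then 0.43 N m, which I took for the stop. I then backed off within the play, so the pins came out unloaded.
- **Ring position:** From above, the holes moved about 0.55 rad; the hand turned 0.64 rad. The difference fits the pin play plus the arm's wind-up. The joint value can't be read directly, so "home" rests on the twist rise and on the implied start of about 0.35 rad, which is within the given range.
- **Putting away:** The spanner seated at gripper height 0.0454 m, against 0.0453 m when I picked it up. In the last pictures it stands upright in its cup, the gripper is well clear, and the housing and plug gauge are where they were.

One reading was not fully explained. While turning, the wrist showed a sideways moment of up to about 0.9 N m with only about 2–3 N of side force; it vanished once the pins were out.

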